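Third hand: hold an end plate against a shelf beam in the jig

TASK

A short shelf beam lies in the jig on the storeroom bench. Swing the jig's keeper bar shut across the beam until it clicks home and leave it shut; then pick up the large T-shaped end plate by its rib, hold it upright, square and centred (sideways and in height) with its flat face against the beam's open near end, clear of the bench, and push until the sprung stop behind the beam is about half way in. Finish while holding it there with that steady push, so that a colleague can bolt it on, and leave the other things on the bench where they are.

Things in the scene. Friction and masses are not known exactly. Their poses are not given: they have to be found in the camera images.
- jig: aluminium assembly jig fixed to the bench. Origin: under the bed's centre, on the bench top; its x axis runs along the beam from the near (open) end to the sprung stop, y to the left, z up. Bed 150 long (x) x 60 wide, top 40 above the bench, with two side rails up to 60 (22 to 30 either side of the middle). Round hinge post 22 across at x -15, y +50; square detent post 26 x 20 at x -15, y -50, 88 high, with a lug up to 99 at x -1; stop housing at x 92 to 122, 85 high
- keeper (a joint): keeper bar's hinge angle in rad: 0 = shut, straight across the beam against its end stop and past the click of the sprung detent; grows to about 1.6 as it is open, the bar then pointing along the jig's -x, beside the beam's left. It opens clockwise seen from above, so it shuts counter-clockwise. Light friction; the detent is met at about 0.11 rad, its crest is at 0.06, and it takes about 2.5 N at the pin either way; beyond it push the bar on to its end stop at 0
- keeper_pin (a point): middle of the upright round handle pin at the keeper bar's free end: 14 across, standing 102 to 142 above the bench (this point at 122), 100 from the hinge axis. The dark steel bar is 16 wide, 10 thick, from 92 to 102 above the bench
- keeper_hinge (a point): point on the keeper's vertical hinge axis, 122 above the bench
- beam_end (a point): centre of the near end face of the grey-painted shelf beam, 65 above the bench. Its axes are the beam's: x along the beam towards the stop, y left, z up. The beam is 180 long, 40 wide, 50 high, 0.3 kg, loose in the jig with 2 of play a side, its near end overhanging the bed by about 40; it lies 0 to 5 short of the stop and slides along the bed when pushed. The shut keeper passes 2 above it, about 100 from this end
- stop (a joint): sprung stop behind the beam's far end: how far it is pushed in, in m: 0 = out, 0.016 = fully in. Its steel pad needs 4 N to start moving and 0.5 N more per mm (8 N half way, at 0.008); sliding the beam adds up to about 3 N
- endplate_mid (a point): middle of the large end plate's rib (half-way up, 35 above its foot). The end plate is bare steel, T-shaped seen from above, standing on the bench: upright face plate 60 wide (y), 6 thick, 70 high, and a central rib 44 long (x), 8 thick (y), 70 high on its back, both the full height; the rib reaches 22 either way of this point along x. Axes: x from the rib through the flat face (the face looks along +x), z up. About 0.3 kg
- endplate_face (a point): centre of the end plate's flat front face, 28 ahead of endplate_mid along its x, 35 above its foot; same axes. To be brought to beam_end with both x axes alike
- small_plate: small T-shaped steel plate like the end plate but much smaller (38 wide, 42 high), standing; origin under the middle of its rib
- cleat: steel angle cleat, 50 x 60 foot flat on the bench, upright leg 60 high; origin under the foot's centre
- bolt_bin: blue open-fronted plastic bin of bolts, 140 x 105, 75 high; origin under its centre
- screwdriver: screwdriver lying on the bench, 200 long, black handle
- tape: roll of cardboard-coloured tape, 96 across, 45 high, lying flat; origin under its centre
- mug: white mug, 80 across, 90 high; origin under its centre
- carton: closed carton 150 x 110, 80 high; origin under its centre

How it is judged:
By the outcome, as a careful person would: the job done as asked, in the order asked, and still so for the second after the job is handed in, while the arm keeps its last pose, push and grip.
It also fails if it takes over 72 s, if anything falls off the work surface, if the arm or the gripper's body presses on something with over 40 N, if the wrist force passes 120 N, or if a joint passes its speed limit or range.

ROBOT

A 6-joint arm with a two-finger parallel gripper is mounted at the origin on the work surface. World frame = base frame: x ahead of the robot, y to its left, z up, the work surface at z = 0. Lengths are in mm, angles in rad, forces in N, time in s.
With the tool pointing down it reaches from about 275 to 750 mm from the base axis. Payload 10.2 kg.
Tool frame: the origin (TCP) lies midway between the tips of the shut fingers; the grasp point (between the pads) lies 19 mm behind it (ctrl.tcp_to_grasp is the z of the grasp point in the tool frame, in mm); z points along the fingers, y is the direction in which the jaws open and shut (so a half turn about z gives the same grasp; the last joint's range is limited). The gripper opens to 85 mm and grips with 20 to 120 N. Pads are 22 mm wide; open, the fingers measure 114 mm over their backs; the gripper's body (76 mm by 85 mm) begins 54 mm behind the grasp point. The pads swing forward as they close: fully open they stand 13 mm farther back than shut.
Start: joints at [-1.54, 0.313, 1.498, -0, 1.331, -0.223], TCP at [131.806, -508.191, 231.294] pointing down, gripper open.
Joint ranges: [-2.94, 2.94], [-0.97, 2.17], [0.19, 2.56], [-1.23, 4.37], [0.02, 3.11], [-2.88, 2.88]. Speed limits (rad/s): [2.39, 2.39, 3.01, 3.14, 3.14, 3.14].

INTERFACE

Orientations are given as a unit quaternion [w, x, y, z].
In Python, from rig import sensors, capture, order, ctrl gives the robot as it stands. The module is installed in compiled form; this text tells all that it offers.
- The arm moves only by the tool play_rows, never from a script. Its argument "deltas" is a list of rows, each a list of 7 numbers: the shift along the world's x, y, z in units of 40 mm (1.0 is 40 mm), then the turn, a rotation vector about the world's x, y, z in units of 6 degrees (1.0 is 6 degrees), then the opening, from -1 (shut) to 1 (fully open). A call has 1 to 8 rows; each row shifts and turns the commanded pose from where the row before left it; what a row does not reach is not made up. A row lasts 1/12 s, in which the tool goes at most 41.7 mm and 7.16 degrees, less where a joint would pass 70% of its speed; a pose out of reach is approached as far as the arm can. A call is refused whole if a number of a shift passes 1 or a number of a turn 1, either way. A call with a gripper value outside its range is refused whole. The fingers move at their own pace and stop on an object; "squeeze" is the grip in N (left out, the last holds). Time passes only in rows, so rows that do not move let the fingers close. It gives the time, the measured TCP pose, the force and the opening at its end, in the units of the state.
- sensors.sense(): the state, without advancing time (a new reading comes with each control period).
- capture(name): name is "scene" or "top"; returns a dict with "pixels" (420x560x3 uint8, red, green, blue), "z_map" (420x560 float32, mm along the optical axis (not along the pixel's ray), 0 where there is no reading), "fx", "fy", "cx", "cy" (pixels), "eye" and "rotation" of the camera in the world. Camera axes: x right, y down, z forward; pixel columns grow to the right and rows downward; lengths in mm; the calibration is good to about 2 mm. A picture is of the moment at which its call begins.
- order.finish_job(): hands the job in, once; it reports no verdict.
The state is a dict: "time_s": time; "joints": joint angles; "dq": joint speeds; "tau": joint torques, N m; "eef_pos": TCP position; "ee_rot": TCP orientation; "force": force on the tool from outside, world axes, zero at the start; "wrist_torque": the same for the moment, N m; "grip_width": opening from 0.0 (shut) to 1.0 (fully open).
Only numpy, scipy, OpenCV 4.12 (cv2) and the standard library are available. Lean on these libraries where they do the work, as an engineer would, in place of code of your own. Each camera call takes 0.05 s, during which the arm holds its last target. There are 200 camera calls.

## Working session

There is one attempt and no reset: what is moved stays moved. The work goes in short steps, Python scripts to look and compute and a tool call to move; the robot and the scene stay as the last step left them, time stands still between calls to the robot, and variables do not carry over. Pictures are saved under pics/ and viewed, about 8 in all and at most 12, crops included, and the job is handed in when it is done.

Besides the shell and the picture viewer there is one more tool, called after "Request:" by a JSON object that holds its "op" and its "data". play_rows: Moves the arm, as the interface text tells. Its arguments: {"type":"object","properties":{"deltas":{"type":"array","items":{"type":"array","items":{"type":"number"}}},"squeeze":{"type":"number"}},"required":["deltas"]}

```bash
mkdir -p pics; cat > h.py <<'E'
import numpy as np, cv2
from rig import sensors, capture, order, ctrl
def cloud(c):
    v,u=np.mgrid[0:420,0:560]; z=c["z_map"].astype(float)
    p=np.stack([(u-c["cx"])/c["fx"]*z,(v-c["cy"])/c["fy"]*z,z],-1)
    w=p@np.array(c["rotation"]).T+np.array(c["eye"]); w[z==0]=np.nan
    return w
def save(c,n): cv2.imwrite("pics/"+n,c["pixels"][:,:,::-1])
E
python3 - <<'E'
from h import *
for n in("scene","top"):
    c=capture(n); save(c,n+"1.png"); np.savez(n+"1.npz",**c); print(n,c["eye"],c["rotation"],c["fx"],(c["z_map"]==0).mean())
print(sensors.sense(), ctrl.tcp_to_grasp)
E
```

```text
scene [1258.32315636 -665.68066559  733.35281188] [-0.44543968  0.79752519  0.36014412 -0.1892968 ] 433.9025211028619 0.01379251700680272
top [ 267.19066587   49.49169163 1219.77063131] [ 0.07994535 -0.6788444   0.72426467 -0.09066257] 436.7124073580797 0.004111394557823129
{'time_s': 0.1, 'joints': array([-1.54039569e+00,  3.13394148e-01,  1.49832654e+00, -7.90610221e-06,
        1.33099633e+00, -2.23331700e-01]), 'dq': array([-0.00201491, -0.0033811 , -0.00237606,  0.00157508,  0.00057906,
       -0.00125783]), 'tau': array([ 2.21691997e-03, -4.12902153e+01, -2.60145181e+01, -1.37021198e-04,
        3.01768268e-03, -3.28992471e-06]), 'eef_pos': array([ 131.79897488, -507.96357535,  230.80526409]), 'ee_rot': array([-5.59939767e-04,  9.91963000e-01,  1.26527035e-01,  5.03257196e-05]), 'force': array([-0.09826067, -0.06941222, -0.23065571]), 'wrist_torque': array([-0.01518043,  0.04485536,  0.0102631 ]), 'grip_width': 1.0006870930532032} -18.700000000000003
```

View pics/scene1.png

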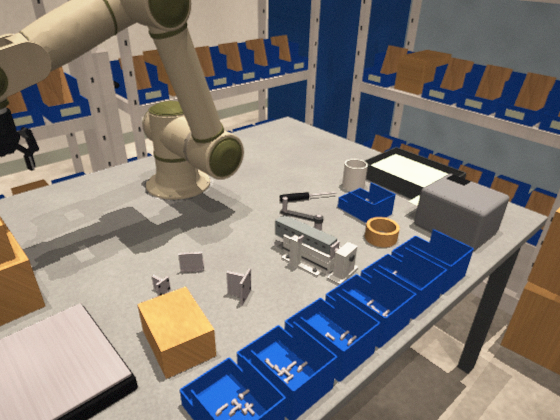

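View pics/top1.png

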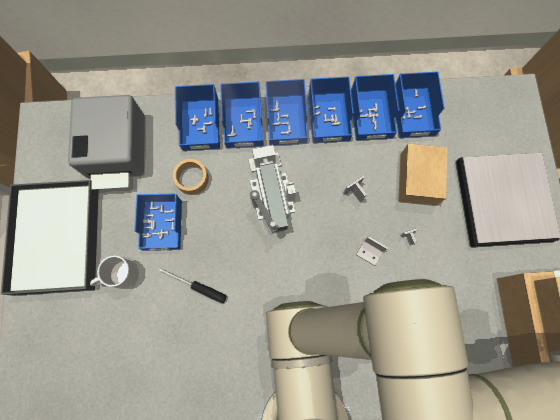

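The scene view shows the jig near (312,245) and the T plate at (240,285). In the top view, the jig is at (272,190) with the stop at (264,157), the T plate is at (356,187), the cleat at (371,250) and the small plate at (410,236). I'll measure these now.

```bash
sed -i 's/^def cloud/from scipy.spatial.transform import Rotation as Ro\ndef cloud/; s/np.array(c\["rotation"\]).T/Ro.from_quat(np.array(c["rotation"])[[1,2,3,0]]).as_matrix().T/' h.py
python3 - <<'E'
from h import *
c=np.load("top1.npz"); w=cloud(c)
print(w[300,250], w[195,320])
def rows(m,n):
    p=w[m]; print(n,len(p),np.round(p.min(0)),np.round(p.max(0)),np.round(cv2.minAreaRect(p[:,:2].astype(np.float32))[0]),cv2.minAreaRect(p[:,:2].astype(np.float32))[1:])
U=np.arange(560)[None]+0*np.arange(420)[:,None];V=np.arange(420)[:,None]+0*U
box=lambda a,b,d,e:(U>a)&(U<b)&(V>d)&(V<e)
z=w[...,2]
J=box(235,310,140,245)
rows(J&(z>55)&(z<70)|False,"rails")
rows(J&(z>84)&(z<94),"beamtop/..")
rows(J&(z>95)&(z<110),"bar"); rows(J&(z>130),"pin")
T=box(335,380,165,215)
rows(T&(z>60)&(z<80),"T")
a=c["pixels"][140:250,235:395,::-1]; a=cv2.resize(a,None,fx=5,fy=5,interpolation=cv2.INTER_CUBIC); cv2.imwrite("pics/crop1.png",a)
for m,s in((J&(z>30),"J"),(T&(z>30),"T")):
    pass
np.set_printoptions(linewidth=250)
print(np.round(np.nan_to_num(z[145:240:3,245:304:2])).astype(int))
print(np.round(np.nan_to_num(z[172:204,342:372])).astype(int))
E
```

```text
[323.50498064 123.95527142  -1.44937096] [ 6.09200176e+02 -9.34589890e+01 -1.31832404e-01]
rails 349 [501. -15.  55.] [717. 102.  70.] [608.  42.] ((115.05685424804688, 210.87884521484375), 86.03729248046875)
beamtop/.. 1107 [503. -14.  84.] [737. 103.  94.] [621.  43.] ((115.41756439208984, 233.69424438476562), 86.31578826904297)
bar 288 [489. -12.  95.] [664. 104. 110.] [580.  57.] ((101.33279418945312, 162.09864807128906), 67.09347534179688)
pin 28 [496.  43. 131.] [509.  56. 144.] [502.  50.] ((11.459634780883789, 12.710254669189453), 39.3585319519043)
T 115 [ 581. -212.   60.] [ 638. -159.   75.] [ 602. -195.] ((49.10182189941406, 58.42033004760742), 29.4963321685791)
[[ 17  15  14  13  14   7   8   6   7   1  -1   1   4  84   0   1   1   2   0  -4  -1  -2   0  -1  -1   0  -1  -2  -3  -1]
 [ -5   0  -4  -2   5  -7  83  84  83  81  85  83  83  85  81  -1   4  -4  -2  -6  -2   0  -4   0   0   1   3   2   8  -2]
 [  2  -1   1  -4  87  82  87  87  83  83  86  84  88  85  85  -2  -1   1   0   0   0  -3   2  -2  -3  -1  -1  -4   0   1]
 [  5   2   2   0  85  82  79  83  83  85  86  84
[... 5795 characters left out ...]
13 19 25 36 37 46 50 62 62 -2 -2  3 -4  2 -4  1]
 [-5  6 -1  0 -1 -1 -2  2  2 -1  0  2  0 -1  0 10 21 28 34 39 48 54 51  1  4 -1  1 -1 -3  3]
 [ 5  2 -1 -2 -2 -4 -1  0  3 -1  2  3 -2 -3 -2  5 10 19 25 36 48 38  0  3  0 -3  4  1 -2  0]
 [-6  0  5 -1  1  2 -6  1 -1 -1  1 -4 -4 -4 -2  2  5 18 24 34 30 -1 -2  1 -9 -1 -3  3 -2  0]
 [-1 -1 -2  0 -2  2  0  1 -3 -4  1 -2  3  0 -2 -1  2  2 19 21 14 -1 -1 -2  2 -2  0 -3 -1 -3]
 [-1  1 -5  0  0  1 -2 -1  0 -1  0  1  4 -1 -1 -4 -4  4 11  6  0  3 -1  0 -2  0 -4  1 -1 -7]
 [ 0  0 -5 -1  1 -1 -3 -3 -7  3 -4  0 -1  5  3 -2 -2 -3  2 -1 -1  1 -2  3  5 -1  2  4  0 -2]
 [ 2  3 -1  2 -2  1  1  0  0 -1 -3 -1  0  3 -3  3  0 -3  2  1 -3  0  0  3  1 -2 -5  1  0 -6]]
```

View pics/crop1.png

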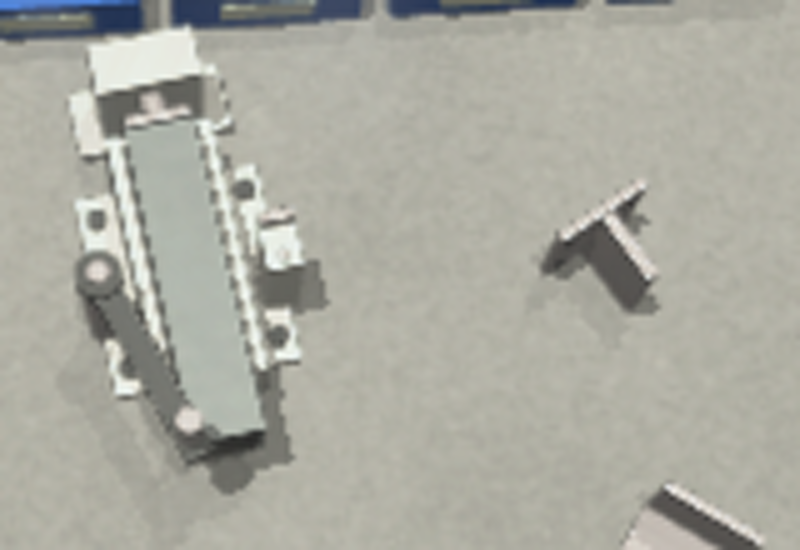

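The crop shows the bar open along the beam's left: hinge at crop (97,270), pin at (190,420). The beam's near end is at (230,440), and the T's rib points down-right. Next come metric fits.

```bash
python3 - <<'E'
from h import *
c=np.load("top1.npz"); w=cloud(c); z=w[...,2]; R=Ro.from_quat(c["rotation"][[1,2,3,0]]).as_matrix()
def plane(u,v,h):
    d=np.stack([(u-c["cx"])/c["fx"],(v-c["cy"])/c["fy"],np.ones_like(u,float)],-1)@R.T
    return (c["eye"]+d*((h-c["eye"][2])/d[...,2])[...,None])[...,:2]
V,U=np.mgrid[0:420,0:560]; box=lambda a,b,d,e:(U>a)&(U<b)&(V>d)&(V<e)
J=box(235,310,140,245)
print("bench z",np.nanmedian(z[270:290,300:330]),"beamtop",np.nanmedian(z[180:190,268:274]))
def comp(m,h,n):
    k,l,s,_=cv2.connectedComponentsWithStats(m.astype(np.uint8)); i=1+np.argmax(s[1:,4]); v,u=np.nonzero(l==i)
    p=plane(u,v,h); r=cv2.minAreaRect(p.astype(np.float32)); print(n,len(u),r); return p,u,v
p,u,v=comp(J&(z>80)&(z<96)&(V>170),90,"beam")
# per-row midline of beam over clean part (rows 175..205)
L=[];Rr=[]
for r in range(170,200):
    q=u[v==r]; 
    if len(q)>6: L.append(plane(np.array(q.min()-.5),np.array(r),90)); Rr.append(plane(np.array(q.max()+.5),np.array(r),90))
for n,e in(("L",L),("R",Rr)):
    e=np.array(e); f=np.polyfit(e[:,0],e[:,1],1); print(n,f,np.degrees(np.arctan(f[0])),np.std(e[:,1]-np.polyval(f,e[:,0])))
a=np.arctan2(0,1)
pin=J&(z>130); v2,u2=np.nonzero(pin); print("pin",plane(u2,v2,142).mean(0),len(u2))
bar=J&(z>96)&(z<130)&(U<285); p2,_,_=comp(bar,103,"bar")
print("hinge area", p2[p2[:,0]>p2[:,0].max()-24].mean(0))
T=box(335,380,165,215)&(z>64); p3,u3,v3=comp(T,70,"T")
# plate: split by principal; fit rib points
np.save("T.npy",p3)
import sys
for d in range(0,90,5): pass
# coarse: find angle maximizing: plate along direction t with normal n; front face extreme
best=[]
for th in np.radians(np.arange(0,90,1)):
    n=np.array([np.cos(th),np.sin(th)]); s=p3@n; m=s>np.percentile(s,99)-7; t=p3@[-n[1],n[0]]
    best.append((m.sum(),np.degrees(th),np.ptp(t[m]),np.percentile(s,99)))
best.sort(reverse=True); print(best[:6])
E
```

```text
bench z -0.5907574714046859 beamtop 88.85461221582705
beam 840 ((583.33642578125, 41.96091079711914), (165.66262817382812, 40.33840560913086), 8.79966926574707)
L [  0.15811088 -30.1983013 ] 8.984709317004048 0.8407663574398503
R [  0.15216626 -67.23983586] 8.652113261142942 0.7466248036271002
pin [500.62864465  50.16727855] 28
bar 280 ((546.33642578125, 73.81221771240234), (125.92695617675781, 25.045034408569336), 23.171695709228516)
hinge area [593.00089744  93.34897543]
T 103 ((609.5916748046875, -184.36509704589844), (57.642372131347656, 52.221927642822266), 2.272068738937378)
[(np.int64(52), np.float64(32.0), np.float64(61.43088721293316), np.float64(432.41617159329917)), (np.int64(52), np.float64(31.0), np.float64(61.3819710258893), np.float64(440.6434382456673)), (np.int64(52), np.float64(29.999999999999996), np.float64(61.314357295850414), np.float64(449.00804624343124)), (np.int64(51), np.float64(33.0), np.float64(61.46109095663769), np.float64(424.06309767591983)), (np.int64(50), np.float64(29.000000000000004), np.float64(61.22806661861364), np.float64(457.49818338333193)), (np.int64(49), np.float64(34.0), np.float64(61.47257305664971), np.float64(415.67659741737646))]
```

Request:
{"op": "play_rows", "data": {"deltas": [[0.54,0.82,0,0,0,0.9,1],[0.54,0.82,0,0,0,0.9,1],[0.54,0.82,0,0,0,0.9,1],[0.54,0.82,0,0,0,0.9,1],[0.54,0.82,0,0,0,0.9,1],[0.54,0.82,0,0,0,0.9,1],[0.54,0.82,0,0,0,0.9,1],[0.54,0.82,0,0,0,0.9,1]], "squeeze": 40}}

```text
time_s: 0.77
eef_pos: [305.1, -243.9, 231.2]
ee_rot: [-0.0, 0.875, 0.485, 0.0]
force: [0.2, -0.8, 0.5]
grip_width: 1.001
```

Request:
{"op": "play_rows", "data": {"deltas": [[0.54,0.82,0,0,0,0.7,1],[0.54,0.82,0,0,0,0,1],[0.54,0.82,0,0,0,0,1],[0.54,0.82,0,0,0,0,1],[0.54,0.82,0,0,0,0,1],[0.54,0.82,0,0,0,0,1],[0.54,0.82,0,0,0,0,1],[0.54,0.82,0,0,0,0,1]]}}

```text
time_s: 1.43
eef_pos: [478.0, 18.7, 231.1]
ee_rot: [-0.0, 0.857, 0.515, -0.0]
force: [1.4, -1.1, 0.7]
grip_width: 0.999
```

```bash
python3 - <<'E'
from h import *
s=sensors.sense(); print(s["joints"],s["eef_pos"],s["ee_rot"])
p=np.load("T.npy")
for d in (29,31,33):
    th=np.radians(d); n=np.array([np.cos(th),np.sin(th)]); t=np.array([-n[1],n[0]]); sn=p@n; f=np.percentile(sn,98)
    rib=p[sn<f-12]; tt=np.polyfit(rib@n,rib@t,1); pl=p[sn>f-5]; print(d,"rib slope deg",np.degrees(np.arctan(tt[0])),"plate slope",np.degrees(np.arctan(np.polyfit(pl@t,pl@n,1)[0])),"rib len",np.ptp(sn),"mid",n*(sn.max()+sn.min())/2+t*(rib@t).mean(),"tplate",(pl@t).mean(),(rib@t).mean(), sn.max()-sn.min())
E
```

```text
[-2.06433979e-01  2.10186737e-01  1.63197408e+00 -5.53579936e-05
  1.29973114e+00  2.82968473e-01] [477.98067149  18.71153542 231.1194714 ] [-8.21269828e-05  8.57346326e-01  5.14739987e-01 -1.27909193e-04]
29 rib slope deg 1.4490908419184576 plate slope -1.410761345578799 rib len 50.06122893809146 mid [ 603.20869767 -195.60626009] tplate -463.678718730768 -463.5224695611292 50.06122893809146
31 rib slope deg -0.4264973866098035 plate slope 0.11600590983712954 rib len 49.47048355723888 mid [ 602.82027503 -195.55772528] tplate -478.1723006650538 -478.1010814757513 49.47048355723888
33 rib slope deg -2.3020168923081563 plate slope 0.7351003283991316 rib len 50.179862184298884 mid [ 602.99987505 -195.16594126] tplate -490.2403729648369 -492.09720086842134 50.179862184298884
```

Request:
{"op": "play_rows", "data": {"deltas": [[0.28,0.4,-0.6,0,0,0,1],[0.28,0.4,-0.6,0,0,0,1],[0,0,0,0,0,0,1],[0,0,0,0,0,0,1]]}}

```text
time_s: 1.77
eef_pos: [499.3, 49.1, 182.3]
ee_rot: [-0.001, 0.857, 0.515, -0.001]
force: [-1.1, 0.0, 1.0]
grip_width: 0.997
```

```bash
python3 - <<'E'
from h import *
c=capture("scene"); a=c["pixels"][130:310,230:400]; cv2.imwrite("pics/crop2.png",cv2.resize(a[:,:,::-1],None,fx=3.3,fy=3.3,interpolation=cv2.INTER_CUBIC)); print(sensors.sense()["eef_pos"])
E
```

```text
[499.67632473  48.40930093 183.50517758]
```

View pics/crop2.png

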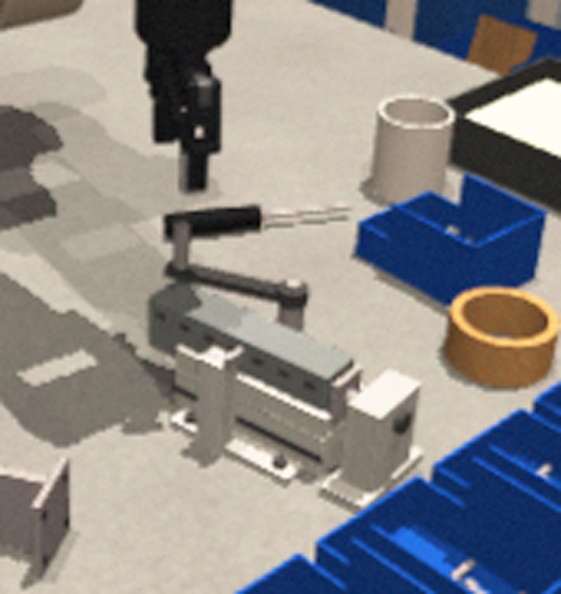

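The gripper is right above the pin, at crop (180,225). I'll descend and close on it.

Request:
{"op": "play_rows", "data": {"deltas": [[0,0.03,-0.9,0,0,0,1],[0,0,-0.9,0,0,0,1],[0,0,0,0,0,0,0],[0,0,0,0,0,0,-1],[0,0,0,0,0,0,-1],[0,0,0,0,0,0,-1],[0,0,0,0,0,0,-1],[0,0,0,0,0,0,-1]]}}

```text
time_s: 2.48
eef_pos: [500.5, 49.7, 112.7]
ee_rot: [0.001, 0.857, 0.515, 0.001]
force: [-0.3, -1.3, 5.3]
grip_width: 0.153
```

Request:
{"op": "play_rows", "data": {"deltas": [[0,0,0,0,0,0,-1],[0,0,0,0,0,0,-1],[0,0,0,0,0,0,-1],[0,0,0,0,0,0,-1]]}}

```text
time_s: 2.82
eef_pos: [500.5, 49.7, 112.7]
ee_rot: [0.001, 0.857, 0.515, 0.001]
force: [-0.5, -0.7, 6.8]
grip_width: 0.144
```

Request:
{"op": "play_rows", "data": {"deltas": [[0.12,-0.23,0,0,0,0,-1],[0.15,-0.22,0,0,0,0,-1],[0.175,-0.205,0,0,0,0,-1],[0.195,-0.18,0,0,0,0,-1],[0.21,-0.16,0,0,0,0,-1],[0.23,-0.14,0,0,0,0,-1],[0,0,0,0,0,0,-1],[0,0,0,0,0,0,-1]]}}

```text
time_s: 3.48
eef_pos: [543.1, 3.5, 112.2]
ee_rot: [0.001, 0.857, 0.515, -0.0]
force: [-4.6, -6.1, 6.8]
grip_width: 0.149
```

```bash
python3 - <<'E'
from h import *
s=sensors.sense(); print(s["eef_pos"],s["force"],s["wrist_torque"],np.hypot(*(s["eef_pos"][:2]-[591.5,93])))
E
```

```text
[543.14665331   3.53208951 112.20067901] [-4.62838548 -6.058874    6.84060937] [-0.77532254  0.70288853  0.13457903] 101.6983438568574
```

Request:
{"op": "play_rows", "data": {"deltas": [[0.23,-0.13,0,0,0,0,-1],[0.25,-0.1,0,0,0,0,-1],[0.265,-0.06,0,0,0,0,-1],[0.265,-0.03,0,0,0,0,-1],[0,0,0,0,0,0,-1]]}}

```text
time_s: 3.9
eef_pos: [584.7, -8.8, 112.0]
ee_rot: [0.001, 0.857, 0.515, 0.001]
force: [0.5, -3.2, 6.2]
grip_width: 0.15
```

Request:
{"op": "play_rows", "data": {"deltas": [[0.27,-0.005,0,0,0,0,-1],[0.15,0.012,0,0,0,0,-1],[0.13,0.015,0,0,0,0,-1],[0,0,0,0,0,0,-1]]}}

```text
time_s: 4.23
eef_pos: [606.1, -7.0, 112.2]
ee_rot: [0.001, 0.857, 0.515, 0.001]
force: [1.8, 0.4, 5.0]
grip_width: 0.146
```

Request:
{"op": "play_rows", "data": {"deltas": [[0.05,0.008,0,0,0,0,-1],[0,0,0,0,0,0,-1]]}}

```text
time_s: 4.4
eef_pos: [607.3, -6.8, 112.1]
ee_rot: [0.0, 0.857, 0.515, 0.0]
force: [-0.4, 0.2, 5.0]
grip_width: 0.151
```

Request:
{"op": "play_rows", "data": {"deltas": [[0.05,0.008,0,0,0,0,-1],[0,0,0,0,0,0,-1]]}}

```text
time_s: 4.57
eef_pos: [608.3, -6.7, 112.0]
ee_rot: [-0.0, 0.857, 0.515, -0.001]
force: [-6.2, -1.3, 8.1]
grip_width: 0.148
```

Request:
{"op": "play_rows", "data": {"deltas": [[0.05,0.008,0,0,0,0,-1],[0,0,0,0,0,0,-1]]}}

```text
time_s: 4.73
eef_pos: [608.6, -6.7, 111.9]
ee_rot: [-0.001, 0.857, 0.515, -0.003]
force: [-17.2, -3.5, 13.6]
grip_width: 0.144
```

Request:
{"op": "play_rows", "data": {"deltas": [[0,0,0,0,0,0,0.3],[0,0,0,0,0,0,0.6],[0,0,0,0,0,0,1],[0,0,0,0,0,0,1],[0,0,0,0,0,0,1],[0,0,0.5,0,0,0,1],[0,0,0.9,0,0,0,1],[0,0,0.9,0,0,0,1]]}}

```text
time_s: 5.4
eef_pos: [610.8, -6.4, 203.6]
ee_rot: [-0.001, 0.857, 0.515, -0.001]
force: [0.2, 0.6, 0.2]
grip_width: 1.0
```

Request:
{"op": "play_rows", "data": {"deltas": [[-0.045,-0.8,0,0,0,-0.87,1],[-0.045,-0.8,0,0,0,-0.87,1],[-0.045,-0.8,0,0,0,-0.87,1],[-0.045,-0.8,0,0,0,-0.87,1],[-0.045,-0.8,0,0,0,-0.86,1],[-0.045,-0.77,0,0,0,-0.86,1],[0,0,0,0,0,0,1],[0,0,0,0,0,0,1]]}}

```text
time_s: 6.07
eef_pos: [600.3, -198.6, 202.8]
ee_rot: [-0.0, 0.964, 0.264, -0.0]
force: [0.3, 0.8, -0.1]
grip_width: 0.997
```

```bash
python3 - <<'E'
from h import *
print(sensors.sense()["eef_pos"],sensors.sense()["ee_rot"])
out=[]
for n,(a,b,d,e) in(("top",(230,400,140,250)),("scene",(190,360,190,300))):
    c=capture(n); np.savez(n+"2.npz",**c); out.append(cv2.resize(c["pixels"][d:e,a:b,::-1],None,fx=2.7,fy=2.7,interpolation=cv2.INTER_CUBIC))
cv2.imwrite("pics/p4.png",np.vstack(out))
E
```

```text
[ 600.28077644 -198.60664565  202.82616302] [-2.52056525e-04  9.64474064e-01  2.64177388e-01 -1.55909335e-04]
```

View pics/p4.png

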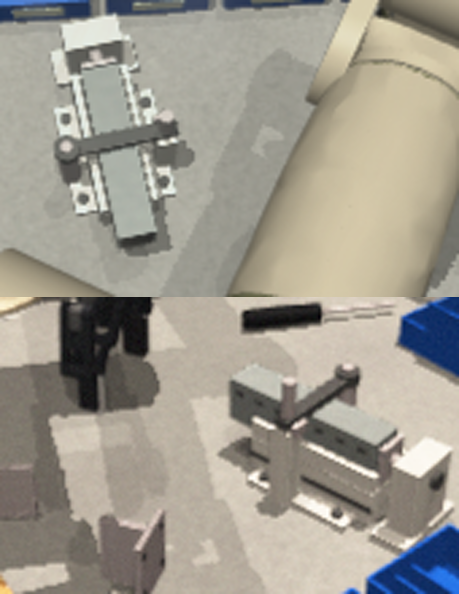

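The keeper bar now lies straight across the beam, with the pin over the detent post at top crop (165,125). The plate stands undisturbed at scene crop (130,555). Next I'll check the gripper projection and refine the plate and beam end.

```bash
python3 - <<'E'
from h import *
def pr(c,P):
    R=Ro.from_quat(np.array(c["rotation"])[[1,2,3,0]]).as_matrix(); q=R.T@(np.array(P)-c["eye"]); return q[0]/q[2]*c["fx"]+c["cx"],q[1]/q[2]*c["fy"]+c["cy"]
s=np.load("scene2.npz"); print("tcp px",pr(s,[600.3,-198.6,203]), "plate mid top px",pr(s,[600.2,-197.1,70]))
w=cloud(s); z=w[...,2]; V,U=np.mgrid[0:420,0:560]
m=(U>222)&(U<258)&(V>260)&(V<305)&(z>62)&(z<76); p=w[m]; print("plate top scene",m.sum(),p.mean(0)); 
th=np.radians(30.8); n=np.array([np.cos(th),np.sin(th)]); t=np.array([-n[1],n[0]])
m=(U>222)&(U<258)&(V>260)&(V<305)&(z>8)&(z<76);p=w[m][:,:2]; print("s range",np.percentile(p@n,[1,99]),"t range",np.percentile(p@t,[1,99]), "expected face s",np.array([600.2,-197.1])@n+28,"t",np.array([600.2,-197.1])@t)
# beam in both
c=np.load("top2.npz")
for nm,c,bx in(("top",c,(235,310,140,245)),("scene",s,(270,345,210,275))):
    w=cloud(c); z=w[...,2]; a=np.radians(8.8); n2=np.array([np.cos(a),np.sin(a)]); t2=np.array([-n2[1],n2[0]])
    m=(U>bx[0])&(U<bx[1])&(V>bx[2])&(V<bx[3])&(z>84)&(z<95); p=w[m]; sx=p[:,:2]@n2; ty=p[:,:2]@t2
    s0=np.array([501,29])@n2; k=(sx<s0+75)&(np.abs(ty-np.array([501,29])@t2)<30); p=p[k];sx=sx[k];ty=ty[k]
    k2=sx>s0+8; lo=[];hi=[];X=[]
    for b in np.arange(s0+6,s0+72,6):
        q=ty[(sx>=b)&(sx<b+6)]
        if len(q)>5: X.append(b+3);lo.append(q.min());hi.append(q.max())
    print(nm,"z",np.median(p[:,2]),"near s",np.percentile(sx,[0,1,3]),"exp",s0,"lo",np.round(lo,1),"hi",np.round(hi,1),"mid",np.mean(lo+hi),"slope deg",np.degrees(np.polyfit(X,(np.array(lo)+hi)/2,1)[0]),"exp t",np.array([501,29])@t2)
    kb=(U>bx[0])&(U<bx[1])&(V>bx[2])&(V<bx[3])&(z>96)&(z<112); q=w[kb][:,:2]; print(" bar",cv2.minAreaRect(q.astype(np.float32)))
    kp=(U>bx[0])&(U<bx[1]+5)&(V>bx[2]-10)&(V<bx[3])&(z>132)&(z<150); print(" pin",kp.sum(),w[kp].mean(0))
E
```

```text
tcp px (np.float64(232.21105015078382), np.float64(225.9202995878137)) plate mid top px (np.float64(234.8301650300127), np.float64(272.3899056651208))
plate top scene 143 [ 612.44647492 -193.98116265   67.00077137]
s range [394.05912376 444.0910948 ] t range [-509.10070549 -450.66111125] expected face s 442.6240814717952 t -476.629123180351
top z 89.25483396510697 near s [501.7154995  502.26636733 503.29904883] exp 499.5390083569601 lo [-67.7 -66.6 -67.7 -66.6 -68.  -66.3 -67.8 -66.7 -67.9 -66.7 -67.8] hi [-29.  -28.3 -29.3 -28.5 -29.  -28.2 -28.7 -28.4 -29.1 -30.2 -28.3] mid -48.0365448923008 slope deg -0.18432653799505896 exp t -47.98728091635305
 bar ((602.943359375, 42.86996078491211), (103.19151306152344, 96.65007781982422), 59.64168167114258)
 pin 25 [606.13261179  -5.31976584 140.16275059]
scene z 88.16776640421006 near s [502.35325175 504.44819839 505.85324591] exp 499.5390083569601 lo [-69.6 -68.5 -69.  -68.5 -69.8 -70.3 -69.7 -70.3 -70.9 -69.8 -69.2] hi [-27.5 -32.8 -30.5 -31.3 -31.9 -31.4 -32.7 -43.8 -53.3 -29.9 -30.2] mid -51.866816017594076 slope deg -4.7029273527898585 exp t -47.98728091635305
 bar ((603.9912719726562, 43.7919921875), (25.97064208984375, 125.77326202392578), 11.503623962402344)
 pin 26 [610.63565005  -7.46259047 138.43061509]
```

Everything agrees: the gripper is over the rib to about 1 mm, and the beam axis is at t≈-49.5 in the arm's frame. I'll descend and grip now.

Request:
{"op": "play_rows", "data": {"deltas": [[0,0,-0.9,0,0,0,1],[0,0,-0.9,0,0,0,1],[0,0,-0.9,0,0,0,1],[0,0,-0.9,0,0,0,1],[0,0,-0.6,0,0,0,1],[0,0,-0.42,0,0,0,1],[0,0,0,0,0,0,1],[0,0,0,0,0,0,1]]}}

```text
time_s: 6.83
eef_pos: [600.8, -196.2, 18.6]
ee_rot: [-0.0, 0.964, 0.266, -0.0]
force: [0.8, -0.2, 0.0]
grip_width: 0.998
```

Request:
{"op": "play_rows", "data": {"deltas": [[0,0,0,0,0,0,0.2],[0,0,0,0,0,0,-0.3],[0,0,0,0,0,0,-0.6],[0,0,0,0,0,0,-1],[0,0,0,0,0,0,-1],[0,0,0,0,0,0,-1],[0,0,0,0,0,0,-1],[0,0,0,0,0,0,-1]], "squeeze": 60}}

```text
time_s: 7.5
eef_pos: [600.8, -197.5, 18.8]
ee_rot: [0.0, 0.964, 0.265, 0.0]
force: [-0.5, 0.7, 3.1]
grip_width: 0.085
```

Request:
{"op": "play_rows", "data": {"deltas": [[0,0,0,0,0,0,-1],[0,0,0,0,0,0,-1],[0,0,0,0,0,0,-1],[0,0,0,0,0,0,-1]], "squeeze": 90}}

```text
time_s: 7.83
eef_pos: [600.8, -197.5, 18.9]
ee_rot: [0.0, 0.964, 0.265, 0.0]
force: [0.8, 0.6, 6.0]
grip_width: 0.085
```

Request:
{"op": "play_rows", "data": {"deltas": [[0,0,0.3,0,0,0,-1],[0,0,0.7,0,0,0,-1],[0,0,0.9,0,0,0,-1],[0,0,0.9,0,0,0,-1],[0,0,0.48,0,0,0,-1]]}}

```text
time_s: 8.25
eef_pos: [601.3, -197.6, 154.2]
ee_rot: [0.001, 0.964, 0.265, 0.002]
force: [0.1, 0.0, -1.9]
grip_width: 0.084
```

Request:
{"op": "play_rows", "data": {"deltas": [[-0.35,0.5,0,0,0,-0.45,-1],[-0.55,0.77,0,0,0,-0.53,-1],[-0.55,0.77,0,0,0,-0.53,-1],[-0.55,0.77,0,0,0,-0.53,-1],[-0.55,0.77,0,0,0,-0.53,-1],[-0.55,0.77,0,0,0,-0.53,-1],[-0.5,0.7,0,0,0,-0.53,-1],[-0.24,0.37,0,0,0,0,-1]]}}

```text
time_s: 8.92
eef_pos: [444.1, 22.1, 149.7]
ee_rot: [-0.001, 0.997, 0.077, -0.001]
force: [0.0, -0.4, -3.3]
grip_width: 0.082
```

Request:
{"op": "play_rows", "data": {"deltas": [[0,0,-0.5,0,0,0,-1],[0,0,-0.7,0,0,0,-1],[0,0,-0.7,0,0,0,-1],[0,0,-0.4,0,0,0,-1],[0,0,0,0,0,0,-1],[0,0,0,0,0,0,-1]]}}

```text
time_s: 9.42
eef_pos: [446.7, 19.5, 57.8]
ee_rot: [-0.0, 0.997, 0.078, -0.001]
force: [0.5, 0.5, -2.7]
grip_width: 0.081
```

```bash
python3 - <<'E'
from h import *
s=sensors.sense(); print(s["eef_pos"],s["force"],s["wrist_torque"]); R=Ro.from_quat(s["ee_rot"][[1,2,3,0]]).as_matrix(); print(R)
a=np.radians(8.8); n=np.array([np.cos(a),np.sin(a)]); t=np.array([-n[1],n[0]]); print("s,t",s["eef_pos"][:2]@n,s["eef_pos"][:2]@t,"jaw",np.degrees(np.arctan2(R[1,1],R[0,1])))
out=[]
for nm,(a,b,d,e) in(("top",(230,370,140,270)),("scene",(210,350,170,300))):
    c=capture(nm); np.savez(nm+"3.npz",**c); out.append(cv2.resize(c["pixels"][d:e,a:b,::-1],(390,362) ,interpolation=cv2.INTER_CUBIC))
cv2.imwrite("pics/p5.png",np.hstack(out))
E
```

```text
[446.70474894  19.54115974  57.81850612] [ 0.45048884  0.45640538 -2.73113895] [-0.01350605  0.02180922 -0.00808064]
[[ 9.87792773e-01  1.55766785e-01 -1.46521957e-03]
 [ 1.55767464e-01 -9.87793686e-01  3.60853059e-04]
 [-1.39112572e-03 -5.84681580e-04 -9.99998861e-01]]
s,t 444.4358316985662 -49.02837092658955 jaw -81.03872850969142
```

View pics/p5.png

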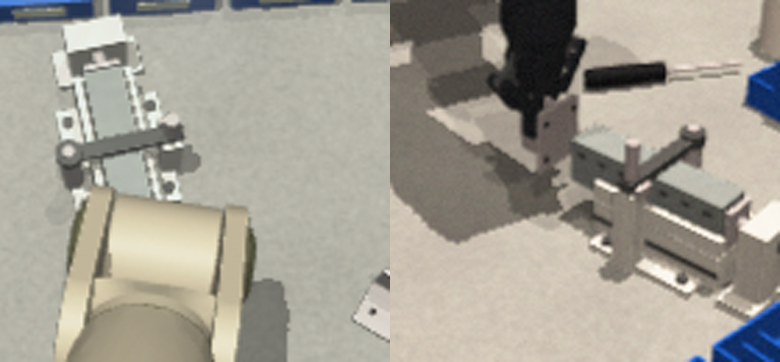

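The plate hangs upright in front of the beam end at scene crop (560,130), and the keeper is still shut. I'll check the face's pose against the beam using the scene depth.

```bash
python3 - <<'E'
from h import *
c=np.load("scene3.npz"); w=cloud(c); z=w[...,2]; a=np.radians(8.8); n=np.array([np.cos(a),np.sin(a)]); t=np.array([-n[1],n[0]])
V,U=np.mgrid[0:420,0:560]; S=w[...,:2]@n; Tt=w[...,:2]@t
m=(U>255)&(U<282)&(V>195)&(V<240)&(abs(S-473)<9)&(z>25)&(z<120)&(abs(Tt+50)<40)
x=np.c_[S[m],Tt[m],z[m]]; print(m.sum()); print(np.percentile(x,[0,2,50,98,100],axis=0))
A=np.c_[x[:,1:]-[-50,70],np.ones(len(x))]; f=np.linalg.lstsq(A,x[:,0],rcond=None)[0]; print("yaw dev deg",np.degrees(-f[0]),"pitch ds/dz deg",np.degrees(f[1]),"s",f[2])
# centroid in px plane & corners
k=cv2.minAreaRect(np.c_[x[:,1],x[:,2]].astype(np.float32)); print(k)
m=(U>260)&(U<300)&(V>205)&(V<260)&(abs(z-90)<5)&(S<560)&(S>495); print("beam top",np.median(z[m]),np.percentile(S[m],[0,1,5]),np.percentile(Tt[m],[1,99]))
E
```

```text
321
[[464.70811628 -83.92146642  37.37847535]
 [467.05696209 -81.48432172  40.68002302]
 [473.09442184 -56.24955623  78.09638962]
 [475.67682536 -24.47471484 109.76546162]
 [476.84820419 -21.0962945  111.21782427]]
yaw dev deg -1.3850507942292338 pitch ds/dz deg -0.5474468968014563 s 472.9266297669114
((-52.57605743408203, 74.29417419433594), (62.85629653930664, 73.61534881591797), 0.24428659677505493)
beam top 88.29680121798538 [503.19446713 504.58217087 506.57768979] [-69.64411259 -29.15065479]
```

```bash
python3 - <<'E'
from h import *
c=np.load("scene3.npz"); R=Ro.from_quat(c["rotation"][[1,2,3,0]]).as_matrix()
a=np.radians(8.8); n=np.array([np.cos(a),np.sin(a)]); t=np.array([-n[1],n[0]])
def W(s,tt,z): return np.r_[n*s+t*tt,z]
def pr(P): q=R.T@(P-c["eye"]); return np.array([q[0]/q[2]*c["fx"]+c["cx"],q[1]/q[2]*c["fy"]+c["cy"]])
k=6; u0,v0=245,190
im=cv2.resize(c["pixels"][v0:v0+85,u0:u0+110,::-1],None,fx=k,fy=k,interpolation=cv2.INTER_LINEAR)
def line(A,B,col):
    f=lambda p:tuple(int(round(x)) for x in ((pr(p)-[u0,v0]+.5)*k)); cv2.line(im,f(A),f(B),col,1)
tc=-49.03; zc=35+57.8-18.9; s=444.4+28
P=[W(s,tc+30,zc-35),W(s,tc+30,zc+35),W(s,tc-30,zc+35),W(s,tc-30,zc-35)]
for i in range(4): line(P[i],P[(i+1)%4],(0,255,0))
for tt in(-29.4,-69.4): line(W(502,tt,90),W(595,tt,90),(0,0,255))
line(W(502,-29.4,90),W(502,-69.4,90),(0,0,255)); line(W(502,-69.4,90),W(502,-69.4,40),(0,0,255))
cv2.imwrite("pics/p6.png",im)
E
```

```text
(no output)
```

View pics/p6.png

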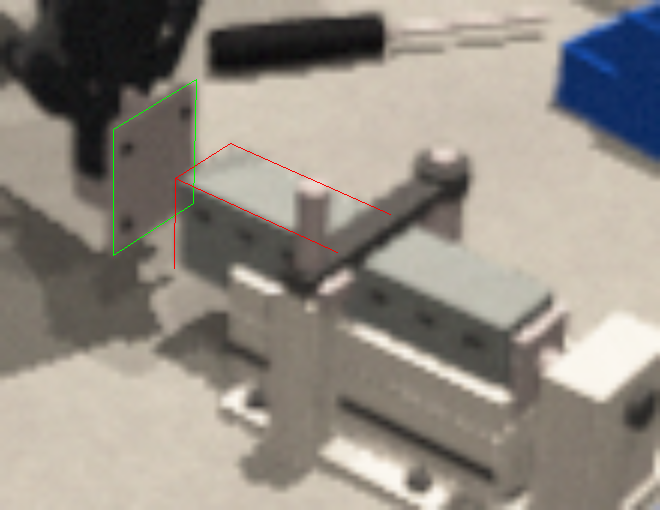

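```bash
python3 - <<'E'
from h import *
c=np.load("scene3.npz"); R=Ro.from_quat(c["rotation"][[1,2,3,0]]).as_matrix(); z=cloud(c)
a=np.radians(8.8); n=np.array([np.cos(a),np.sin(a)]); t=np.array([-n[1],n[0]])
g=cv2.cvtColor(c["pixels"],cv2.COLOR_RGB2GRAY).astype(float)
def ray(u,v): return R@np.array([(u-c["cx"])/c["fx"],(v-c["cy"])/c["fy"],1])
def onz(u,v,h): d=ray(u,v); p=c["eye"]+d*(h-c["eye"][2])/d[2]; return round(p[:2]@n,1),round(p[:2]@t,1)
def ons(u,v,s): d=ray(u,v); p=c["eye"]+d*(s-c["eye"][:2]@n)/(d[:2]@n); return round(p[:2]@t,1),round(p[2],1)
def pk(prof,sgn):
    d=np.diff(prof)*sgn; i=int(np.argmax(d)); 
    o=0
    if 0<i<len(d)-1: q=d[i-1]-2*d[i]+d[i+1]; o=.5*(d[i-1]-d[i+1])/q if q else 0
    return i+.5+o,round(d[i])
sat=c["pixels"].astype(float); rg=sat[...,0]-sat[...,1]
print("right edge (light->dark down)")
for u in(279,282,285,288,307,312,317,322):
    v0=int(219+(u-275)*.46)-5; p,q=pk(g[v0:v0+14,u],-1); print(u,round(v0+p,1),q,onz(u,v0+p,90))
print("left edge via hue r-g (floor warm->beam green), down")
for u in(286,290,294,298,302,320,326,332):
    v0=int(214+(u-286)*.45)-7; p,q=pk(cv2.GaussianBlur(rg,(3,3),0)[v0:v0+13,u],-1); print(u,round(v0+p,1),q,onz(u,v0+p,90))
print("plate left/right vertical edges")
for v in(214,218,222,226): 
    p,q=pk(g[v,258:270],-1); p2,q2=pk(g[v,270:284] ,1) if v<217 else (0,0); print(v,round(258+p,1),q,ons(258+p,v,472.4),round(270+p2,1),q2,ons(270+p2,v,472.4))
for v in(206,209,212,215): p2,q2=pk(g[v,270:284],1);print(v,round(270+p2,1),q2,ons(270+p2,v,472.4))
for u in (266,268,272,274):
    p,q=pk(g[222:240,u],1); print("bottom",u,222+p,q,ons(u,222+p,472.4))
E
```

```text
right edge (light->dark down)
279 221.5 73 (np.float64(520.8), np.float64(-69.2))
282 223.3 62 (np.float64(532.4), np.float64(-70.6))
285 224.4 74 (np.float64(542.3), np.float64(-69.9))
288 225.7 63 (np.float64(552.3), np.float64(-69.5))
307 234.6 69 (np.float64(616.0), np.float64(-70.0))
312 236.8 55 (np.float64(632.1), np.float64(-70.0))
317 239.3 69 (np.float64(648.3), np.float64(-70.6))
322 241.4 70 (np.float64(663.5), np.float64(-69.9))
left edge via hue r-g (floor warm->beam green), down
286 214.6 3 (np.float64(513.1), np.float64(-28.7))
290 216.6 4 (np.float64(527.8), np.float64(-29.3))
294 217.6 2 (np.float64(539.5), np.float64(-26.2))
298 222.7 2 (np.float64(563.6), np.float64(-39.7))
302 222.2 4 (np.float64(570.5), np.float64(-30.7))
320 230.0 4 (np.float64(629.8), np.float64(-30.1))
326 233.0 3 (np.float64(649.9), np.float64(-31.5))
332 235.4 3 (np.float64(667.9), np.float64(-30.1))
plate left/right vertical edges
214 264.8 34 (np.float64(-72.6), np.float64(96.2)) 276.9 54 (np.float64(-19.1), np.float64(71.1))
218 258.5 23 (np.float64(-99.0), np.float64(95.6)) 270 0 (np.float64(-49.9), np.float64(72.1))
222 258.5 9 (np.float64(-99.2), np.float64(82.6)) 270 0 (np.float64(-49.7), np.float64(58.5))
226 262.3 25 (np.float64(-83.1), np.float64(61.4)) 270 0 (np.float64(-49.5), np.float64(44.6))
206 277.3 60 (np.float64(-17.8), np.float64(97.4))
209 276.7 75 (np.float64(-20.3), np.float64(88.5))
212 276.7 59 (np.float64(-20.0), np.float64(78.2))
215 276.9 51 (np.float64(-18.9), np.float64(67.6))
bottom 266 227.83636363636364 27 (np.float64(-67.2), np.float64(47.2))
bottom 268 233.26666666666668 42 (np.float64(-58.2), np.float64(23.8))
bottom 272 237.3116883116883 53 (np.float64(-39.8), np.float64(-0.2))
bottom 274 225.2 28 (np.float64(-31.4), np.float64(38.4))
```

The plate matches its predicted pose, and the beam mid (t≈-49.5) matches the plate mid (t≈-49.2). I'll lower to height and advance.

Request:
{"op": "play_rows", "data": {"deltas": [[0,-0.01,-0.22,0,0,-0.05,-1],[0.2,0.03,0,0,0,0,-1],[0.2,0.03,0,0,0,0,-1],[0.2,0.03,0,0,0,0,-1],[0,0,0,0,0,0,-1],[0,0,0,0,0,0,-1]], "squeeze": 110}}

```text
time_s: 10.02
eef_pos: [471.5, 22.7, 48.9]
ee_rot: [0.0, 0.997, 0.076, 0.0]
force: [-0.7, -1.2, -2.7]
grip_width: 0.078
```

Request:
{"op": "play_rows", "data": {"deltas": [[0.05,0.0077,0,0,0,0,-1],[0.05,0.0077,0,0,0,0,-1],[0,0,0,0,0,0,-1],[0,0,0,0,0,0,-1]]}}

```text
time_s: 10.35
eef_pos: [475.0, 23.3, 48.9]
ee_rot: [0.0, 0.997, 0.075, 0.0]
force: [0.2, 0.4, -4.0]
grip_width: 0.078
```

Request:
{"op": "play_rows", "data": {"deltas": [[0.05,0.0077,0,0,0,0,-1],[0,0,0,0,0,0,-1],[0,0,0,0,0,0,-1]]}}

```text
time_s: 10.6
eef_pos: [477.0, 23.6, 48.9]
ee_rot: [0.0, 0.997, 0.076, 0.0]
force: [0.1, 0.3, -2.8]
grip_width: 0.081
```

Request:
{"op": "play_rows", "data": {"deltas": [[0.05,0.0077,0,0,0,0,-1],[0,0,0,0,0,0,-1],[0,0,0,0,0,0,-1]]}}

```text
time_s: 10.85
eef_pos: [479.0, 23.9, 48.9]
ee_rot: [-0.0, 0.997, 0.076, -0.0]
force: [-1.3, -0.7, -3.4]
grip_width: 0.077
```

Request:
{"op": "play_rows", "data": {"deltas": [[0.04,0.0062,0,0,0,0,-1],[0,0,0,0,0,0,-1],[0,0,0,0,0,0,-1]]}}

```text
time_s: 11.1
eef_pos: [479.6, 24.1, 48.7]
ee_rot: [-0.0, 0.997, 0.076, -0.001]
force: [-7.6, -2.2, 1.4]
grip_width: 0.077
```

Request:
{"op": "play_rows", "data": {"deltas": [[0.04,0.0062,0,0,0,0,-1],[0,0,0,0,0,0,-1],[0,0,0,0,0,0,-1]]}}

```text
time_s: 11.35
eef_pos: [481.0, 24.4, 48.7]
ee_rot: [-0.0, 0.997, 0.076, -0.002]
force: [-7.8, -2.8, 1.6]
grip_width: 0.077
```

Request:
{"op": "play_rows", "data": {"deltas": [[0.04,0.0062,0,0,0,0,-1],[0,0,0,0,0,0,-1],[0,0,0,0,0,0,-1]]}}

```text
time_s: 11.6
eef_pos: [482.4, 24.6, 48.7]
ee_rot: [-0.0, 0.997, 0.076, -0.002]
force: [-9.7, -2.3, 2.8]
grip_width: 0.077
```

Request:
{"op": "play_rows", "data": {"deltas": [[0.04,0.0062,0,0,0,0,-1],[0,0,0,0,0,0,-1],[0,0,0,0,0,0,-1]]}}

```text
time_s: 11.85
eef_pos: [483.8, 24.9, 48.6]
ee_rot: [-0.0, 0.997, 0.076, -0.002]
force: [-10.6, -1.7, 2.3]
grip_width: 0.077
```

```bash
cat > fl.py <<'E'
from h import *
import glob,sys
a=np.radians(8.7); n=np.array([np.cos(a),np.sin(a)])
def gr(c): return cv2.cvtColor(c["pixels"],cv2.COLOR_RGB2GRAY)
s=sensors.sense(); print(s["eef_pos"],s["force"],"F along",-s["force"][:2]@n,"s",s["eef_pos"][:2]@n)
p0=np.load("scene3.npz"); c=capture("scene"); np.savez("scene_now.npz",**c)
R=Ro.from_quat(c["rotation"][[1,2,3,0]]).as_matrix(); t=np.array([-n[1],n[0]])
def pr(P): q=R.T@(P-c["eye"]); return np.array([q[0]/q[2]*c["fx"]+c["cx"],q[1]/q[2]*c["fy"]+c["cy"]])
W=lambda s,tt,z:np.r_[n*s+t*tt,z]
ax=(pr(W(640,-69.5,75))-pr(W(620,-69.5,75)))/20
def ncc(box):
    u0,u1,v0,v1=box; k=8
    up=lambda im,m:cv2.resize(im[v0-m:v1+m,u0-m:u1+m],None,fx=k,fy=k,interpolation=cv2.INTER_CUBIC)
    r=cv2.matchTemplate(up(gr(c),6),up(gr(p0),0),cv2.TM_CCOEFF_NORMED); _,b,_,l=cv2.minMaxLoc(r); d=(np.array(l)/k-6); return np.round(d,2),round(b,3),"mm along",round(float(d@ax/(ax@ax)),2)
print("px/mm",ax)
for nm,bx in(("holes far",(309,330,236,252)),("holes near",(277,294,223,234)),("pad",(331,340,241,256)),("housing static",(341,356,243,262))): print(nm,ncc(bx))
E
python3 fl.py; python3 - <<'E'
from h import *
c=np.load("scene_now.npz"); cv2.imwrite("pics/p7.png",cv2.resize(c["pixels"][190:280,250:360,::-1],None,fx=6,fy=6,interpolation=cv2.INTER_CUBIC))
E
```

```text
[483.79465989  24.89090971  48.64011697] [-10.62020867  -1.67414879   2.34029871] F along 10.75124446219404 s 481.99308319115283
px/mm [0.3102188  0.14498381]
holes far (array([-4.25, -2.  ]), 0.992, 'mm along', -13.72)
holes near (array([0.25, 0.12]), 0.973, 'mm along', 0.82)
pad (array([1.62, 0.75]), 0.896, 'mm along', 5.23)
housing static (array([0., 0.]), 0.998, 'mm along', 0.0)
```

View pics/p7.png

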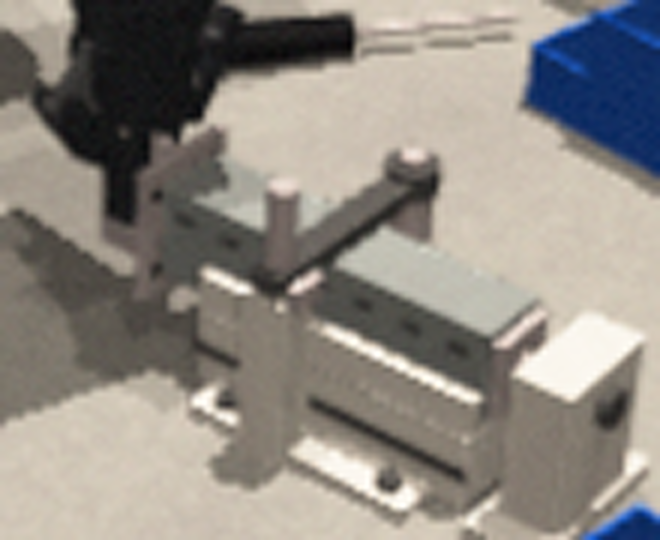

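The plate is flat against the beam end, and the pad has moved about 5 mm by image against about 4.5 mm by travel. About 3.4 mm more is needed.

Request:
{"op": "play_rows", "data": {"deltas": [[0.045,0.007,0,0,0,0,-1],[0.045,0.007,0,0,0,0,-1],[0,0,0,0,0,0,-1],[0,0,0,0,0,0,-1],[0,0,0,0,0,0,-1],[0,0,0,0,0,0,-1]]}}

```text
time_s: 12.4
eef_pos: [487.1, 25.4, 48.6]
ee_rot: [-0.0, 0.997, 0.076, -0.002]
force: [-12.4, -2.4, 3.8]
grip_width: 0.079
```

```bash
sed -i 's/up(gr(c),6)/up(gr(c),M)/; s/\/k-6)/\/k-M)/; s/^def ncc/M=4\ndef ncc/; s/("holes near"/("holes far2",(306,328,233,249)),("holes near"/' fl.py; python3 fl.py; python3 - <<'E'
from h import *
s=sensors.sense(); R=Ro.from_quat(s["ee_rot"][[1,2,3,0]]).as_matrix(); print(R.round(4),s["wrist_torque"])
a=np.radians(8.7); print("t",s["eef_pos"][:2]@[-np.sin(a),np.cos(a)])
# edges: beam-pad gap/pad-housing from depth, scene top view
for f in("scene3.npz","scene_now.npz"):
    c=np.load(f); w=cloud(c); n=np.array([np.cos(a),np.sin(a)]); t=[-np.sin(a),np.cos(a)]
    S=w[...,:2]@n;T=w[...,:2]@t; V,U=np.mgrid[0:420,0:560]
    m=(U>320)&(U<345)&(V>225)&(V<262)&(w[...,2]>84)&(w[...,2]<95)&(abs(T+49)<18); print(f,"beam/pad top far s",np.percentile(S[m],[90,95,98]),m.sum())
c=np.load("scene_now.npz"); cv2.imwrite("pics/p8.png",cv2.resize(c["pixels"][190:280,250:360,::-1],None,fx=6,fy=6,interpolation=cv2.INTER_CUBIC))
E
```

```text
[487.1035707   25.44654007  48.61935411] [-12.39316818  -2.36623565   3.78113001] F along 12.608489728384745 s 485.34796640340306
px/mm [0.3102188  0.14498381]
holes far (array([-4.  , -1.88]), 0.994, 'mm along', -12.9)
holes far2 (array([4.  , 1.88]), 0.996, 'mm along', 12.9)
holes near (array([0.38, 0.25]), 0.948, 'mm along', 1.3)
pad (array([2.62, 1.12]), 0.81, 'mm along', 8.34)
housing static (array([0.12, 0.  ]), 0.988, 'mm along', 0.33)
[[ 9.885e-01  1.509e-01 -5.000e-03]
 [ 1.509e-01 -9.885e-01  1.000e-04]
 [-4.900e-03 -9.000e-04 -1.000e+00]] [-0.33184046  1.54095262 -0.03000567]
t -48.51965079391843
scene3.npz beam/pad top far s [689.45606032 713.10019872 720.04918188] 142
scene_now.npz beam/pad top far s [693.69973435 710.87425704 718.41235025] 172
```

View pics/p8.png

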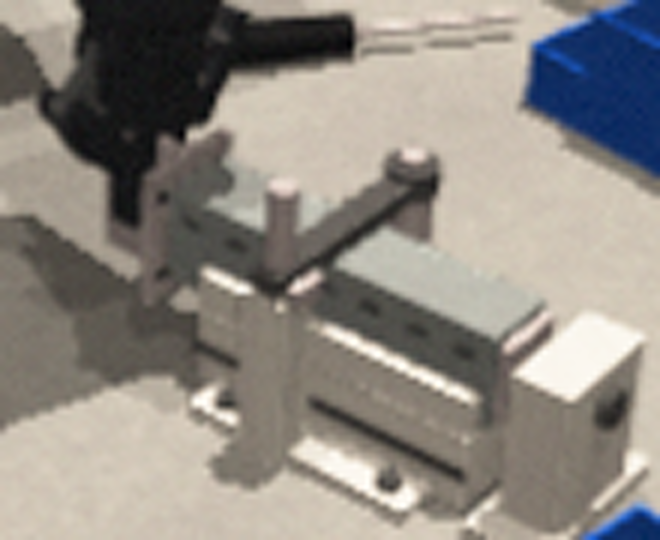

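```bash
python3 - <<'E'
from h import *
np.set_printoptions(linewidth=220)
a=np.radians(8.7); n=np.array([np.cos(a),np.sin(a)]); t=np.array([-n[1],n[0]])
ct=capture("top"); np.savez("top_now.npz",**ct)
def rect(f,s,T,z):
    c=np.load(f); R=Ro.from_quat(c["rotation"][[1,2,3,0]]).as_matrix(); S,TT=np.meshgrid(s,T)
    if np.ndim(z): 
        Z=np.repeat(np.array(z)[:,None],len(s),1); TT=np.full_like(Z,T[0]); S=np.repeat(s[None],len(z),0)
    else: Z=np.full_like(S,z)
    P=np.stack([S*n[0]+TT*t[0],S*n[1]+TT*t[1],Z],-1); q=(P-c["eye"])@R
    g=cv2.cvtColor(c["pixels"],cv2.COLOR_RGB2GRAY).astype(np.float32)
    return cv2.remap(g,(q[...,0]/q[...,2]*c["fx"]+c["cx"]).astype(np.float32),(q[...,1]/q[...,2]*c["fy"]+c["cy"]).astype(np.float32),cv2.INTER_CUBIC)
s=np.arange(660,722,2.)
for f in("top2.npz","top3.npz","top_now.npz","scene3.npz","scene_now.npz"):
    r=rect(f,s,np.arange(-57,-40,1.),90.); print(f,r.mean(0).astype(int))
print(s.astype(int))
# holes on beam right side face t=-69.7 : profile over s, z 66..84
s2=np.arange(500,690,.5)
A=rect("scene3.npz",s2,[-69.8],np.arange(60.,88,1)); B=rect("scene_now.npz",s2,[-69.8],np.arange(60.,88,1))
i0=int((606-500)/.5); i1=int((675-500)/.5)
tm=A[:,i0:i1]; res=cv2.matchTemplate(B[:,i0-10:i1+40][:, :],tm,cv2.TM_CCOEFF_NORMED)[0]
for k in range(0,len(res),2): print((k-10)*.5,round(float(res[k]),3),end="; ")
E
```

```text
top2.npz [170 171 171 170 170 169 168 168 169 171 145 131 183 209 179 156 157 155 152 138 111  89 119 201 234 230 230 229 229 229 229]
top3.npz [178 180 180 179 178 177 176 176 178 179 152 137 191 218 187 163 165 162 159 145 117  94 125 208 240 236 235 235 235 235 235]
top_now.npz [177 175 175 175 175 177 178 178 178 177 176 175 174 174 174 176 187 208 196 151 115  91 124 207 239 235 234 234 234 234 234]
scene3.npz [189 189 189 191 190 188 188 188 189 190 188 178 142  94  86 138 203 220 176 123 119 144 169 194 205 206 217 237 247 246 246]
scene_now.npz [189 188 188 188 188 188 189 191 190 190 191 189 189 189 188 190 186 162 125 135 194 221 181 124 114 149 198 236 247 247 246]
[660 662 664 666 668 670 672 674 676 678 680 682 684 686 688 690 692 694 696 698 700 702 704 706 708 710 712 714 716 718 720]
-5.0 0.67; -4.0 0.711; -3.0 0.749; -2.0 0.779; -1.0 0.798; 0.0 0.806; 1.0 0.803; 2.0 0.799; 3.0 0.801; 4.0 0.81; 5.0 0.826; 6.0 0.847; 7.0 0.869; 8.0 0.887; 9.0 0.905; 10.0 0.922; 11.0 0.933; 12.0 0.94; 13.0 0.935; 14.0 0.914; 15.0 0.882;
```

Both cameras agree that the stop pad moved about 8.3 mm, i.e. half way: 686→694.3 in the top view and 693.5→701.9 in the scene view. The beam slid about 12 mm in all, taking up a gap of about 4 mm first. The push is steady, so I'll hand it in.

```bash
python3 - <<'E'
from h import *
s=sensors.sense(); print(s["time_s"],s["eef_pos"],s["force"]); print(order.finish_job())
E
```

```text
12.5 [487.08929486  25.43619533  48.60793492] [-12.00412267  -2.22726819   3.8472208 ]
the job is handed in; nothing more can be done
None
```

I shut the keeper onto its end stop and left it shut. I then picked up the large end plate by its rib and pressed it square against the beam's near end. I handed in at 12.5 s, with the arm still holding that push.

Last checks:
- **Keeper:** the force rose stiffly at its end stop, and the later pictures show it still lying straight across the beam.
- **Stop:** its pad had moved about 8.3 mm by the top camera and 8.4 mm by the scene camera, so it is about half way in.
- **Plate position:** it was within about 0.5 mm sideways of the beam's middle, measured before contact. From the grip height, the face centre is at about 65 mm, with the foot about 30 mm clear of the bench. Tilt and turn are about 0.3° or less.
- **Push:** steady at about 12 N. This is a little above the 8 to 11 N expected for half way, perhaps from sensor offset or extra sliding friction. I trusted the two camera measurements instead.
- **One measurement failed:** my first attempt to track the beam's holes locked onto the wrong holes, so I ignored it. A rectified match then gave about 12 mm of beam travel, so the beam slid about 4 mm before it met the stop.
- **Other items:** I did not touch anything else on the bench, though I made no separate check of each item.

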